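# Release the ratchet and lower the hold-down arm of a board tester

### The arm

A 6-joint arm with a two-finger parallel gripper is mounted at the origin on the work surface. World frame = base frame: x ahead of the robot, y to its left, z up, the work surface at z = 0. Lengths are in m, angles in rad, forces in N, time in s.
With the tool pointing down it reaches from about 0.375 to 0.975 m from the base axis. Payload 3.8 kg.
Tool frame: the origin (TCP) lies midway between the tips of the shut fingers; the grasp point (between the pads) lies 19 mm behind it; z points along the fingers, y is the line along which they close (so a half turn about z gives the same grasp; the last joint's range is limited). The gripper opens to 85 mm and grips with 20 to 120 N. Pads are 22 mm wide; open, the fingers measure 114 mm over their backs; the gripper's body (76 mm by 85 mm) begins 54 mm behind the grasp point. The pads swing forward as they close: fully open they stand 13 mm farther back than shut.
Start: joints at [1.109, 0.264, 1.604, -0, 1.274, -0.037], TCP at [0.278, 0.615, 0.195] pointing down, gripper open.
Joint ranges: [-2.63, 2.63], [-0.94, 2.18], [0.31, 2.57], [-1.31, 4.45], [0, 2.66], [-2.55, 2.55]. Speed limits (rad/s): [2.57, 2.57, 3.14, 3.14, 3.14, 3.14].

### API

Orientations are given as a rotation vector (axis times angle).
In Python, from workcell import bot gives the robot as it stands.
- The arm moves only by the tool servo_tool, never from a script. Its argument "series" is a list of rows, each a list of 7 numbers: the shift along the world's x, y, z in units of 0.15 m (1.0 is 0.15 m), then the turn, a rotation vector about the world's x, y, z in units of 180 degrees (1.0 is 180 degrees), then the closure, from 0 (fully open) to 1 (shut). A call has 1 to 20 rows; each row is the pose to reach, as a shift and turn from the pose commanded when the call began, turning the shorter way round; what a row does not reach only later rows make up. A row lasts 1/10 s, in which the tool goes at most 50 mm and 8.59 degrees, less where a joint would pass 70% of its speed; a pose out of reach is approached as far as the arm can. A call with a number of a shift or a turn outside -1 to 1 is refused whole. A call with a gripper value outside its range is refused whole. The fingers move at their own pace and stop on an object; "newtons" is the grip in N (left out, the last holds). Time passes only in rows, so rows that repeat a pose let the fingers close. It gives the time, the measured TCP pose, the force, the opening and the grip force at its end, in the units of the state.
- bot.read_state(): the state, without advancing time (a new reading comes with each control period).
- bot.read_camera(name): name is "scene" or "top"; returns the picture (420x560x3 uint8, red, green, blue); there is no depth.
- bot.camera_info(name): a dict with "vertical_fov" (degrees; the focal length in pixels is half the picture's height over the tangent of half this angle, whatever the lens; pixels are square), "cx", "cy" (the principal point, pixels), "R" (3x3) and "t" (3): a world point X has camera coordinates R X + t. Camera axes: x right, y down, z forward; pixel columns grow to the right and rows downward; lengths in m; the calibration is good to about 2 mm. A picture is of the moment at which its call begins. camera_info takes no time and is no camera call.
- bot.finish_job(): hands the job in; it is judged then, once.
Trained networks look in the newest picture that a camera, given by its name, has taken for a name from the list of things; names that differ only in an ending like _2 or _b are one class to them, and where a whole thing is asked for, a point or a joint stands for the part that bears it (a point fixed in the world has none). Each returns a list of dicts, best first, with "score" (0 to 1); they miss things now and then, are a little off and sometimes report something else, mostly with a low value. They report only what shows in the picture. A call takes as long as a camera call. They do not tell look-alikes from the thing itself.
- bot.recognise(target, camera): "box" ([left, top, right, bottom] as shares, 0 to 1, of the picture: columns of its width, rows of its height, round what is visible of it).
- bot.trace(target, camera): "mask" (420x560 bool, what is visible of it) and "box" ([left, top, right, bottom] as shares, 0 to 1, of the picture: columns of its width, rows of its height, round what is visible of it).
- bot.mark_of(target, camera): "at" ([row, column] as shares, 0 to 1, of the picture: columns of its width, rows of its height: a listed point, or the origin of a listed thing).
The state is a dict: "time": time; "q": joint angles; "joint_vel": joint speeds; "joint_torque": joint torques, N m; "tool_pos": TCP position; "tcp_rot": TCP orientation; "wrist_force": force on the tool from outside, world axes, zero at the start; "torque": the same for the moment, N m; "width": opening from 0.0 (shut) to 1.0 (fully open); "grip_force": force on a finger pad.
Only numpy, scipy, OpenCV 4.12 (cv2) and the standard library are available. Lean on these libraries where they do the work, as an engineer would, in place of code of your own. Each camera call takes 0.05 s, during which the arm holds its last target. There are 200 camera calls.

### The job

Get the circuit board clamped for testing: press the red pawl tab of the test fixture all the way down so that the ratchet lets go, then push the raised hold-down arm down by its black handle bar, past the ratchet teeth, until it is fully down over the green board. Press and push with the fingertips only, without picking anything up; leave the board in its nest and the other things on the bench where they are, and draw back clear at the end.

Things in the scene. Friction and masses are not known exactly. Their poses are not given: they have to be found in the camera images.
- fixture: board test fixture, fixed to the table: a white base with a blue skirt, 300 (its x) x 180 (its y) x 38 mm high; origin under the centre of the base, z up. Its x axis runs from the handle end of the hold-down arm (-x) to the red pawl tab (+x); the arm lies over y = 0, the ratchet and pawl are in the plane y = -46 mm.
- pivot_axis (a point): axis of the hold-down arm (parallel to the fixture y axis), 115 mm above the table at fixture x = +30 mm, y = 0. The posts and the ratchet hub around it rise to 130 mm above the table.
- handle (a point): centre of the black handle bar at the free end of the hold-down arm: a round bar 22 mm thick and 80 mm long, parallel to the fixture y axis, 190 mm from the hinge axis. Raised, it stands 255 to 267 mm above the table; fully down, 115 mm. It moves on a circle about pivot_axis.
- hold_down (a joint): angle of the hold-down arm, rad: 0 = fully down and level, its own stop, its feet on the board; up to 0.92 raised. It starts raised at 0.84 to 0.91. While the pawl is engaged a steel ratchet tooth stops it at about 0.8 and it will not go lower; with the pawl free it swings past the teeth with about 2 to 4 N of push at the handle, and friction holds it wherever it is left.
- pawl_tab (a point): centre of the top face of the red thumb tab of the ratchet pawl, a plate 42 (fixture x) x 34 (fixture y) mm, 6 mm thick, 85 mm above the table when engaged, at fixture x = +133 mm, y = -46 mm. Nothing stands above it. Pressed down, it goes 21 mm at its centre, swinging slightly outwards (+x), to a firm stop.
- pawl (a joint): angle of the pawl, rad: 0 = engaged with the ratchet, 0.35 = tab pressed fully down (stop); it is clear of the teeth from about 0.22. It turns against friction (about 3 to 6 N at the tab) and stays where it is left: no spring. Its hinge axis, parallel to fixture y, lies 60 mm above the table at fixture x = +75 mm.
- nest (a point): centre of the floor of the board nest on the fixture, 38 mm above the table, at fixture x = -58 mm, y = 0
- board: green circuit board, 112 x 112 x 4 mm, lying loose in the nest under the arm; origin under its centre
- solder_reel: aluminium reel, 62 mm across, 56 mm tall, standing beside the fixture; origin under its centre
- screwdriver: 150 mm screwdriver lying beside the fixture
- multimeter: red handheld meter lying flat, 170 x 85 x 36 mm; origin under its centre
- programmer: white handheld keypad unit lying flat, 150 x 75 x 26 mm; origin under its centre
- tape_roll: cardboard-coloured ring, 90 mm across, 24 mm high; origin under its centre
- flux_bottle: small bottle, 40 mm across, 90 mm tall; origin under its centre
There are look-alikes about, which are no part of the job. There is more than one size of the board; the job needs the smallest.

How it is judged:
By the outcome, as a careful person would: the job done as asked, in the order asked, and still so for the second after the job is handed in, with the robot touching nothing.
It also fails if it takes over 48 s, if anything falls off the work surface, if the arm or the gripper's body presses on something with over 40 N, if the wrist force passes 120 N, or if a joint passes its speed limit or range.

## Working session

There is one attempt and no reset: what is moved stays moved. The work goes in short steps, Python scripts to look and compute and a tool call to move; the robot and the scene stay as the last step left them, time stands still between calls to the robot, and variables do not carry over. Pictures are saved under pics/ and viewed, at most 10 in all, crops included, and the job is handed in when it is done.

Besides the shell and the picture viewer there is one more tool, called after "Request:" as name(argument=value, ...) on one line, values as JSON. servo_tool: Moves the arm, as the interface text tells. Shifts and turns lie within -1 to 1; 1 stands for 0.15 m of shift or 180 degrees of turn. Its arguments: {"type":"object","properties":{"series":{"type":"array","items":{"type":"array","items":{"type":"number"}}},"newtons":{"type":"number"}},"required":["series"]}

```bash
mkdir -p pics; cat > h.py <<'E'
import numpy as np,cv2
from workcell import bot
def cam(n):
    i=bot.camera_info(n);f=210/np.tan(np.radians(i["vertical_fov"])/2)
    return f,i["cx"],i["cy"],np.array(i["R"]),np.array(i["t"])
def ray(n,r,c,z):
    f,cx,cy,R,t=cam(n);o=-R.T@t;d=R.T@np.array([(c-cx)/f,(r-cy)/f,1]);return o+d*(z-o[2])/d[2]
def proj(n,X):
    f,cx,cy,R,t=cam(n);p=R@np.array(X)+t;return [round(cy+f*p[1]/p[2]),round(cx+f*p[0]/p[2])]
E
python3 - <<'E'
from h import *
for n in("scene","top"):
    im=bot.read_camera(n);cv2.imwrite(f"pics/{n}0.png",im[:,:,::-1])
    print(n,-cam(n)[3].T@cam(n)[4])
    for t,z in(("fixture",0),("pivot_axis",.115),("handle",.26),("pawl_tab",.085),("nest",.038),("board",.038)):
        for m in bot.mark_of(t,n)[:3]:
            r,c=m["at"][0]*420,m["at"][1]*560
            print(t,round(m["score"],2),round(r),round(c),ray(n,r,c,z).round(3))
E
```

```text
scene [1.25111932 0.06013334 0.93426397]
fixture 0.76 269 283 [0.543 0.    0.   ]
pivot_axis 0.7 244 297 [0.55  0.033 0.115]
handle 0.95 183 248 [ 0.506 -0.092  0.26 ]
pawl_tab 0.63 278 329 [0.615 0.119 0.085]
board 0.97 176 211 [ 0.25  -0.26   0.038]
board 0.88 249 263 [ 0.515 -0.057  0.038]
board 0.72 181 122 [ 0.311 -0.524  0.038]
top [ 0.26233416 -0.03217306  1.29183983]
fixture 0.95 181 265 [ 0.539 -0.007  0.   ]
pivot_axis 0.77 171 254 [0.54  0.024 0.115]
handle 0.77 170 297 [ 0.511 -0.089  0.26 ]
pawl_tab 0.6 148 222 [0.618 0.119 0.085]
board 0.83 287 354 [ 0.217 -0.27   0.038]
board 0.68 268 442 [ 0.273 -0.529  0.038]
board 0.63 186 281 [ 0.513 -0.055  0.038]
```

View pics/scene0.png

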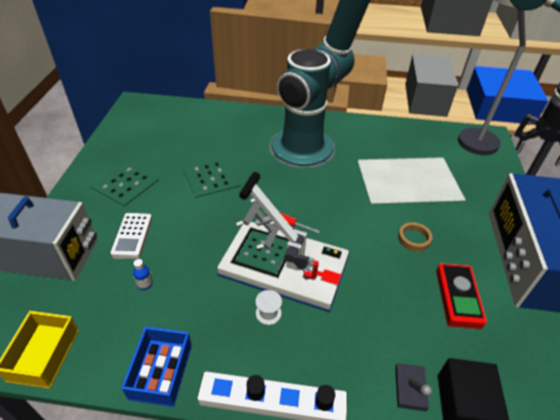

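View pics/top0.png

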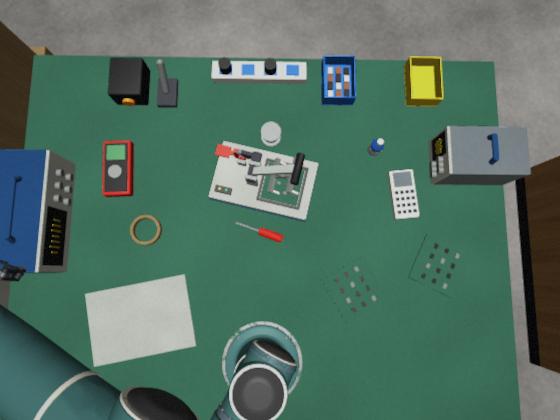

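The scene view shows one fixture at about (285,265), with its raised handle at (250,185) and red tab at (328,275). In the top view the tab is at (222,150) and the handle at (298,170). Possible confusions, by column and row:
- **Boards:** two loose ones on the table at scene (211,177) and (125,183). The board for this job is the small one in the nest at (263,250).
- **Red tab:** the red pawl hub beside it at (311,268), the multimeter at (461,295) and the screwdriver handle at (288,221).
- **Black bar:** the knobs at (256,388) and (325,397).

Next I'll fit the fixture pose from both cameras and check it in a crop.

```bash
python3 - <<'E'
from h import *
from scipy.optimize import least_squares
obs=[]
for n in("scene","top"):
    im=bot.read_camera(n)
    for t in("fixture","pivot_axis","handle","pawl_tab","nest"):
        m=bot.mark_of(t,n)
        if m: obs.append((n,t,m[0]["at"][0]*420,m[0]["at"][1]*560))
C={n:cam(n) for n in("scene","top")}
def P(n,X):
    f,cx,cy,R,t=C[n];p=R@X+t;return np.array([cy+f*p[1]/p[2],cx+f*p[0]/p[2]])
def W(v,x,y,z): c,s=np.cos(v[2]),np.sin(v[2]);return np.array([v[0]+c*x-s*y,v[1]+s*x+c*y,z])
def pt(v,t):
    a=v[3];return W(v,*{"fixture":(0,0,0),"pivot_axis":(.03,0,.115),"pawl_tab":(.133,-.046,.085),"nest":(-.058,0,.038),
     "handle":(.03-.19*np.cos(a),0,.115+.19*np.sin(a))}[t])
F=lambda v:np.concatenate([P(n,pt(v,t))-[r,c] for n,t,r,c in obs])
s=least_squares(F,[.541,-.003,1.35,.87],loss="soft_l1");v=s.x
print(v)
for o,e in zip(obs,F(v).reshape(-1,2)):print(o[:2],e.round(1))
for t in("pivot_axis","handle","pawl_tab"):print(t,pt(v,t).round(4))
np.save("v.npy",v)
out=[]
for n,(r0,c0) in(("scene",(165,205)),("top",(115,190))):
    k=4;im=cv2.resize(bot.read_camera(n)[r0:r0+150,c0:c0+150,::-1],None,fx=k/1.05,fy=k/1.05,interpolation=cv2.INTER_CUBIC);k/=1.05
    D=lambda X:tuple(int(q) for q in ((P(n,X)-[r0,c0]+.5)*k)[::-1])
    for z in(.038,):
        cv2.polylines(im,[np.array([D(W(v,a*.15,b*.09,z)) for a,b in((1,1),(1,-1),(-1,-1),(-1,1))])],True,(255,0,255),1)
    cv2.polylines(im,[np.array([D(W(v,.133+a*.021,-.046+b*.017,.085)) for a,b in((1,1),(1,-1),(-1,-1),(-1,1))])],True,(0,255,255),1)
    h=pt(v,"handle");d=W(v,0,.04,0)-W(v,0,0,0)
    cv2.line(im,D(h-d),D(h+d),(255,255,0),1)
    out.append(im[:, :399])
cv2.imwrite("pics/fit.png",np.hstack(out))
E
```

```text
[ 5.37731587e-01 -6.19438377e-05  1.35166522e+00  8.69190299e-01]
('scene', 'fixture') [-3.2 -1.2]
('scene', 'pivot_axis') [-4.2  1.3]
('scene', 'handle') [ -51.3 -163.5]
('scene', 'pawl_tab') [-0.4 -0.2]
('scene', 'nest') [-15.1 -21.3]
('top', 'fixture') [ -16.2 -138.3]
('top', 'pivot_axis') [-2.1 -1.4]
('top', 'handle') [-0.8 -0.4]
('top', 'pawl_tab') [-2.5 -2.7]
pivot_axis [0.5443 0.0292 0.115 ]
handle [ 0.5176 -0.0905  0.2601]
pawl_tab [0.6115 0.1198 0.085 ]
```

View pics/fit.png

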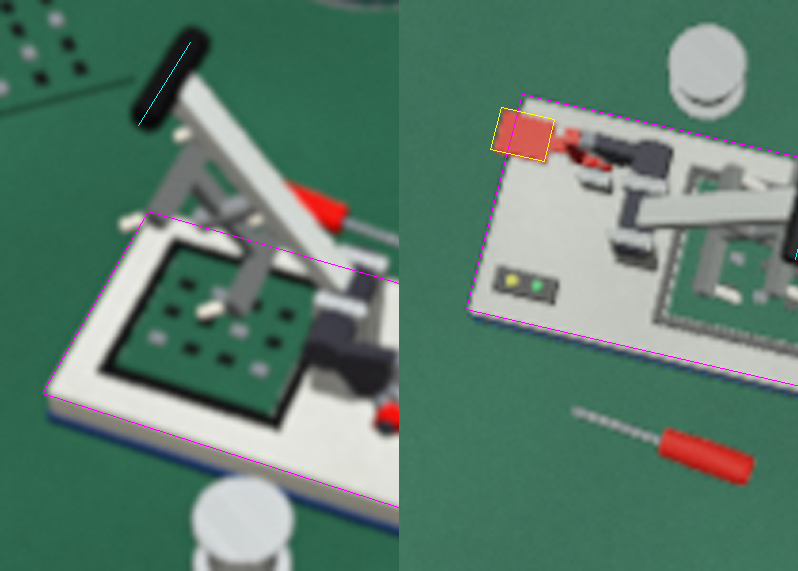

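The crop confirms the fit: the base outline, tab and bar all line up. I'll move towards the tab with the fingers shut.

Request:
servo_tool(series=[[0.557, -0.82, 0.1, 0, 0, 0, 1], [0.557, -0.82, 0.1, 0, 0, 0, 1], [0.557, -0.82, 0.1, 0, 0, 0, 1], [0.557, -0.82, 0.1, 0, 0, 0, 1], [0.557, -0.82, 0.1, 0, 0, 0, 1]], newtons=60)

```text
time: 1.9
tool_pos: [0.3625, 0.4915, 0.2109]
tcp_rot: [-0.666, -3.07, -0.002]
wrist_force: [-0.8, 1.0, -0.5]
width: 0.142
grip_force: 0.0
```

Request:
servo_tool(series=[[0.557, -0.82, 0, 0, 0, 0, 1], [0.557, -0.82, 0, 0, 0, 0, 1], [0.557, -0.82, 0, 0, 0, 0, 1], [0.557, -0.82, 0, 0, 0, 0, 1], [0.557, -0.82, 0, 0, 0, 0, 1]])

```text
time: 2.4
tool_pos: [0.4452, 0.3696, 0.2102]
tcp_rot: [-0.664, -3.07, -0.001]
wrist_force: [0.2, 0.1, -1.0]
width: 0.002
grip_force: 0.0
```

Request:
servo_tool(series=[[0.557, -0.82, 0, 0, 0, 0, 1], [0.557, -0.82, 0, 0, 0, 0, 1], [0.557, -0.82, 0, 0, 0, 0, 1], [0.557, -0.82, 0, 0, 0, 0, 1], [0.557, -0.82, 0, 0, 0, 0, 1]])

```text
time: 2.9
tool_pos: [0.5286, 0.2474, 0.2101]
tcp_rot: [-0.662, -3.07, -0.001]
wrist_force: [-0.2, 0.9, -0.1]
width: -0.002
grip_force: 0.0
```

Request:
servo_tool(series=[[0.557, -0.82, 0, 0, 0, 0, 1], [0.557, -0.82, 0, 0, 0, 0, 1], [0.557, -0.82, 0, 0, 0, 0, 1], [0.557, -0.82, 0, 0, 0, 0, 1], [0.557, -0.82, 0, 0, 0, 0, 1], [0.557, -0.82, 0, 0, 0, 0, 1]])

```text
time: 3.5
tool_pos: [0.6114, 0.1256, 0.21]
tcp_rot: [-0.658, -3.071, -0.001]
wrist_force: [0.6, 0.4, -0.2]
width: -0.003
grip_force: 0.0
```

Request:
servo_tool(series=[[0.01, -0.02, -0.3, 0, 0, 0, 1], [0.01, -0.02, -0.55, 0, 0, 0, 1], [0.01, -0.02, -0.7, 0, 0, 0, 1], [0.01, -0.02, -0.77, 0, 0, 0, 1], [0.01, -0.02, -0.77, 0, 0, 0, 1]])

```text
time: 4.0
tool_pos: [0.6119, 0.1215, 0.0932]
tcp_rot: [-0.658, -3.068, 0.002]
wrist_force: [-0.2, 0.1, -0.3]
width: 0.002
grip_force: 0.0
```

Request:
servo_tool(series=[[0, 0, -0.04, 0, 0, 0, 1], [0, 0, -0.08, 0, 0, 0, 1], [0, 0.005, -0.11, 0, 0, 0, 1], [0, 0.01, -0.14, 0, 0, 0, 1], [0.005, 0.02, -0.17, 0, 0, 0, 1], [0.005, 0.02, -0.19, 0, 0, 0, 1], [0.005, 0.02, -0.2, 0, 0, 0, 1], [0.005, 0.02, -0.2, 0, 0, 0, 1]])

```text
time: 4.8
tool_pos: [0.6144, 0.1229, 0.0645]
tcp_rot: [-0.662, -3.07, 0.0]
wrist_force: [-0.2, -0.7, 0.4]
width: -0.001
grip_force: 0.0
```

Request:
servo_tool(series=[[0, 0, -0.01, 0, 0, 0, 1], [0, 0, -0.02, 0, 0, 0, 1], [0, 0, -0.03, 0, 0, 0, 1], [0, 0, -0.03, 0, 0, 0, 1]])

```text
time: 5.2
tool_pos: [0.6144, 0.123, 0.0601]
tcp_rot: [-0.662, -3.071, 0.0]
wrist_force: [-0.5, -0.1, 0.3]
width: -0.001
grip_force: 0.0
```

```bash
python3 - <<'E'
from h import *
a=bot.read_camera("scene")[225:325,255:405,::-1];b=bot.read_camera("top")[115:215,190:290,::-1]
print(bot.read_state()["wrist_force"])
cv2.imwrite("pics/tab.png",np.hstack([cv2.resize(a,(480,320)),cv2.resize(b,(320,320))]))
E
```

```text
[-0.3002273  -0.80196209 -0.06138649]
```

View pics/tab.png

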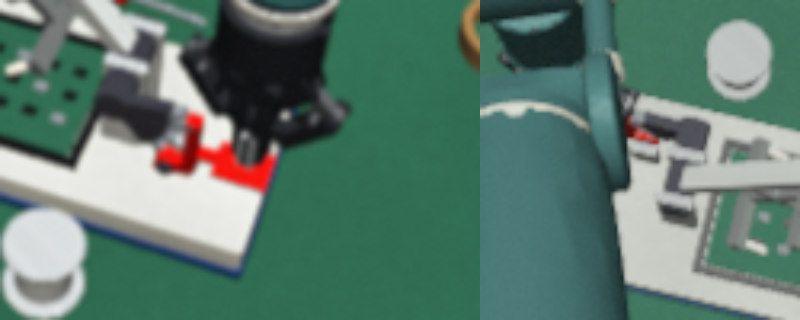

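```bash
python3 - <<'E'
from h import *
v=np.load("v.npy")
def W(x,y,z): c,s=np.cos(v[2]),np.sin(v[2]);return np.array([v[0]+c*x-s*y,v[1]+s*x+c*y,z])
def tab(a):
    o=[]
    for x,y in((.021,.017),(.021,-.017),(-.021,-.017),(-.021,.017)):
        X,Z=.058+x,.025;o.append(W(.075+X*np.cos(a)+Z*np.sin(a),-.046+y,.06+Z*np.cos(a)-X*np.sin(a)))
    return o
A=cv2.imread("pics/scene0.png");B=bot.read_camera("scene")[:,:,::-1].copy()
st=bot.read_state();print(st["tool_pos"],proj("scene",st["tool_pos"]))
out=[]
for im in(A,B):
    k=8;c=cv2.resize(im[250:310,295:345],None,fx=k,fy=k,interpolation=cv2.INTER_CUBIC)
    for a,col in((0,(0,255,255)),(.35,(255,255,0))):
        p=[[int((q[1]-295+.5)*k),int((q[0]-250+.5)*k)] for q in (proj("scene",X) for X in tab(a))]
        cv2.polylines(c,[np.array(p)],True,col,1)
    q=proj("scene",st["tool_pos"]);cv2.circle(c,(int((q[1]-295+.5)*k),int((q[0]-250+.5)*k)),4,(0,255,0),-1)
    out.append(c)
cv2.imwrite("pics/tab2.png",np.hstack(out))
E
```

```text
[0.61466497 0.12299506 0.06042688] [284, 330]
```

View pics/tab2.png

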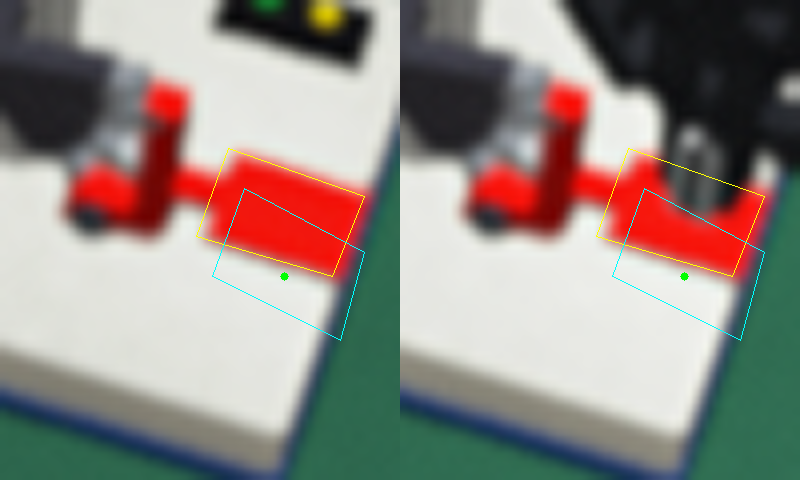

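The picture shows the tab still fully up (yellow outline), with the fingertips just over it at about (333,277). The force is zero, so the real tips sit some 25 mm higher than the reported TCP. I'll go down in small steps and watch the force.

Request:
servo_tool(series=[[0, 0, -0.02, 0, 0, 0, 1], [0, 0, -0.04, 0, 0, 0, 1], [0, 0, -0.06, 0, 0, 0, 1], [0, 0, -0.06, 0, 0, 0, 1]])

```text
time: 5.75
tool_pos: [0.614, 0.1229, 0.0505]
tcp_rot: [-0.662, -3.07, 0.001]
wrist_force: [0.2, -0.0, 0.1]
width: -0.001
grip_force: 0.0
```

```bash
python3 - <<'E'
from h import *
for z in(.06,.085,.09,.1):print(z,ray("scene",277,333,z).round(3))
s=bot.read_state();print({k:np.round(x,3) for k,x in s.items()})
B=bot.read_camera("scene")[:,:,::-1]
cv2.imwrite("pics/tab3.png",cv2.resize(B[180:310,270:400],(600,600),interpolation=cv2.INTER_CUBIC))
E
```

```text
0.06 [0.593 0.129 0.06 ]
0.085 [0.612 0.127 0.085]
0.09 [0.616 0.127 0.09 ]
0.1 [0.624 0.126 0.1  ]
{'time': np.float64(5.75), 'q': array([ 0.158,  0.298,  1.843,  0.   ,  1.002, -0.988]), 'joint_vel': array([-0.001, -0.004, -0.006, -0.001,  0.003, -0.   ]), 'joint_torque': array([-8.0000e-03, -4.9158e+01, -3.2647e+01, -0.0000e+00, -7.4000e-02,
        0.0000e+00]), 'tool_pos': array([0.614, 0.123, 0.051]), 'tcp_rot': array([-6.62e-01, -3.07e+00,  1.00e-03]), 'wrist_force': array([ 0.188, -0.048,  0.051]), 'torque': array([-0.026, -0.014,  0.022]), 'grip_force': np.float64(0.0), 'width': np.float64(-0.001)}
```

View pics/tab3.png

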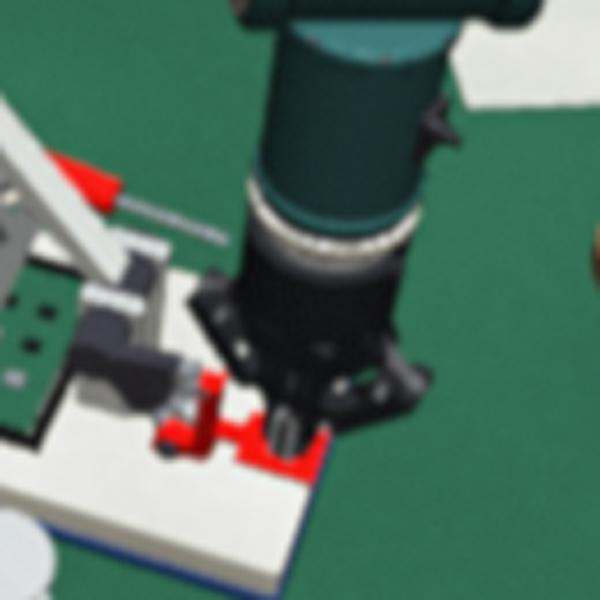

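The tips, now at about (333,279), are still above an unmoved tab and the force is zero. I'll keep going down.

Request:
servo_tool(series=[[0, 0, -0.02, 0, 0, 0, 1], [0, 0, -0.04, 0, 0, 0, 1], [0, 0, -0.06, 0, 0, 0, 1], [0, 0, -0.07, 0, 0, 0, 1], [0, 0, -0.07, 0, 0, 0, 1]])

```text
time: 6.3
tool_pos: [0.6156, 0.1235, 0.0414]
tcp_rot: [0.661, 3.069, 0.001]
wrist_force: [0.9, 2.7, 3.5]
width: -0.004
grip_force: 2.3
```

```bash
python3 - <<'E'
from h import *
B=bot.read_camera("scene")[:,:,::-1]
cv2.imwrite("pics/tab4.png",cv2.resize(B[250:310,295:345],(500,600),interpolation=cv2.INTER_CUBIC))
E
```

```text
(no output)
```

View pics/tab4.png

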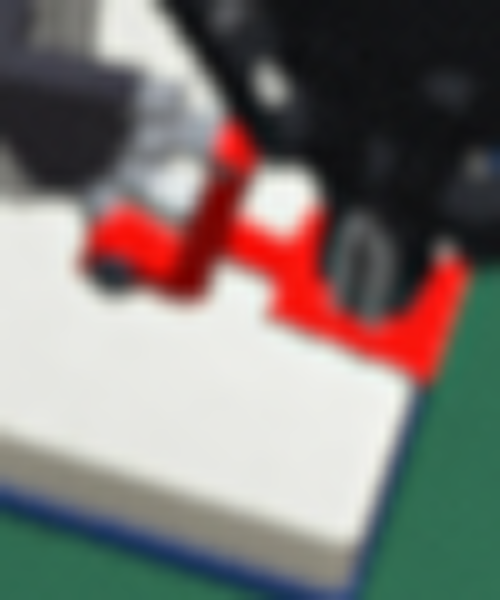

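The force is now 3.5 N and the tab is turning: the pawl tooth at (317,266) has tilted too. I'll press on to the stop.

Request:
servo_tool(series=[[0, 0.003, -0.02, 0, 0, 0, 1], [0, 0.007, -0.04, 0, 0, 0, 1], [0, 0.01, -0.06, 0, 0, 0, 1], [0.002, 0.013, -0.08, 0, 0, 0, 1], [0.003, 0.016, -0.1, 0, 0, 0, 1], [0.003, 0.016, -0.1, 0, 0, 0, 1]])

```text
time: 6.95
tool_pos: [0.6166, 0.1269, 0.0292]
tcp_rot: [0.662, 3.069, 0.004]
wrist_force: [-3.8, 7.6, 18.4]
width: -0.002
grip_force: 6.9
```

Request:
servo_tool(series=[[0, 0, -0.015, 0, 0, 0, 1], [0, 0, -0.03, 0, 0, 0, 1], [0, 0, -0.04, 0, 0, 0, 1], [0, 0, -0.04, 0, 0, 0, 1]])

```text
time: 7.35
tool_pos: [0.6181, 0.1273, 0.0281]
tcp_rot: [0.661, 3.066, 0.005]
wrist_force: [-11.9, 7.7, 40.9]
width: -0.003
grip_force: 17.8
```

Firm stop: 41 N with no further travel. I'll lift and check.

Request:
servo_tool(series=[[0, 0, 0.15, 0, 0, 0, 1], [0, 0, 0.5, 0, 0, 0, 1], [0, 0, 1, 0, 0, 0, 1], [0, 0, 1, 0, 0, 0, 1], [0, 0, 1, 0, 0, 0, 1]])

```text
time: 7.85
tool_pos: [0.6174, 0.1246, 0.1746]
tcp_rot: [0.661, 3.065, 0.001]
wrist_force: [0.3, -0.1, 0.5]
width: -0.004
grip_force: 0.0
```

Request:
servo_tool(series=[[-0.2, -0.2, 0.8, 0, 0, 0, 1], [-0.2, -0.2, 0.8, 0, 0, 0, 1], [-0.2, -0.2, 0.8, 0, 0, 0, 1], [-0.2, -0.2, 0.8, 0, 0, 0, 1]])

```text
time: 8.25
tool_pos: [0.5857, 0.0938, 0.2931]
tcp_rot: [0.663, 3.066, -0.001]
wrist_force: [-0.5, -0.3, 0.1]
width: -0.002
grip_force: 0.0
```

```bash
python3 - <<'E'
from h import *
v=np.load("v.npy")
def W(x,y,z): c,s=np.cos(v[2]),np.sin(v[2]);return np.array([v[0]+c*x-s*y,v[1]+s*x+c*y,z])
B=bot.read_camera("scene")[:,:,::-1].copy();c=cv2.resize(B[165:315,215:355],None,fx=4,fy=4,interpolation=cv2.INTER_CUBIC)
for a,col in((0,(0,255,255)),(.35,(255,255,0))):
    p=[]
    for x,y in((.021,.017),(.021,-.017),(-.021,-.017),(-.021,.017)):
        X,Z=.058+x,.025;q=proj("scene",W(.075+X*np.cos(a)+Z*np.sin(a),-.046+y,.06+Z*np.cos(a)-X*np.sin(a)));p.append([(q[1]-215)*4+2,(q[0]-165)*4+2])
    cv2.polylines(c,[np.array(p)],True,col,1)
cv2.imwrite("pics/p5.png",c)
s=bot.read_state();print(s["tool_pos"],proj("scene",s["tool_pos"]),proj("scene",s["tool_pos"]+[0,0,.035]))
for a in (.869,.65,.43,.2,0):print(a,W(.03-.19*np.cos(a),0,.115+.19*np.sin(a)).round(3))
E
```

```text
[0.58491863 0.094183   0.2901463 ] [206, 329] [194, 331]
0.869 [ 0.518 -0.091  0.26 ]
0.65 [ 0.511 -0.118  0.23 ]
0.43 [ 0.507 -0.139  0.194]
0.2 [ 0.504 -0.153  0.153]
0 [ 0.503 -0.156  0.115]
```

View pics/p5.png

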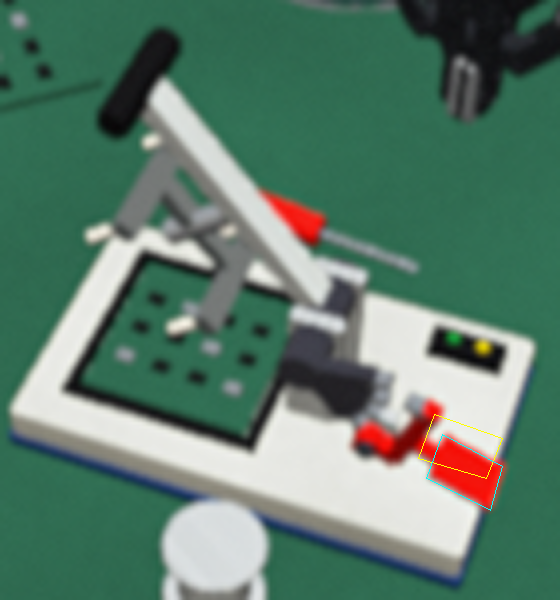

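The tab sits on the fully pressed outline, at crop (468,470). The tip's pixel is (331,194), so the real tips are 35 mm above the reported TCP and I'll allow for that. Next is the handle.

Request:
servo_tool(series=[[-0.22, -0.62, 0, 0, 0, 0, 1], [-0.22, -0.62, 0, 0, 0, 0, 1], [-0.22, -0.62, 0, 0, 0, 0, 1]])

```text
time: 8.6
tool_pos: [0.5485, -0.0022, 0.2856]
tcp_rot: [-0.668, -3.062, 0.007]
wrist_force: [0.4, -0.5, -0.4]
width: 0.0
grip_force: 0.0
```

Request:
servo_tool(series=[[-0.23, -0.61, 0, 0, 0, 0, 1], [-0.23, -0.61, 0, 0, 0, 0, 1], [-0.23, -0.61, 0, 0, 0, 0, 1], [-0.23, -0.61, -0.1, 0, 0, 0, 1], [-0.23, -0.61, -0.2, 0, 0, 0, 1], [-0.23, -0.61, -0.2, 0, 0, 0, 1]])

```text
time: 9.2
tool_pos: [0.5153, -0.0872, 0.2546]
tcp_rot: [-0.658, -3.063, -0.001]
wrist_force: [-0.3, -0.7, 0.0]
width: -0.002
grip_force: 0.0
```

Request:
servo_tool(series=[[0, -0.02, -0.06, 0, 0, 0, 1], [0, -0.03, -0.12, 0, 0, 0, 1], [0, -0.06, -0.17, 0, 0, 0, 1], [-0.005, -0.12, -0.235, 0, 0, 0, 1], [-0.015, -0.16, -0.29, 0, 0, 0, 1], [-0.027, -0.2, -0.35, 0, 0, 0, 1], [-0.027, -0.2, -0.35, 0, 0, 0, 1]])

```text
time: 9.9
tool_pos: [0.5136, -0.1219, 0.2082]
tcp_rot: [0.663, 3.069, -0.006]
wrist_force: [-1.1, -1.2, 2.2]
width: 0.004
grip_force: 0.9
```

Request:
servo_tool(series=[[-0.015, -0.07, -0.12, 0, 0, 0, 1], [-0.027, -0.14, -0.24, 0, 0, 0, 1], [-0.037, -0.18, -0.35, 0, 0, 0, 1], [-0.047, -0.22, -0.45, 0, 0, 0, 1], [-0.05, -0.235, -0.54, 0, 0, 0, 1], [-0.053, -0.25, -0.64, 0, 0, 0, 1], [-0.053, -0.25, -0.64, 0, 0, 0, 1]])

```text
time: 10.6
tool_pos: [0.5035, -0.1555, 0.1083]
tcp_rot: [-0.662, -3.066, -0.002]
wrist_force: [0.1, 0.8, -0.5]
width: -0.002
grip_force: 0.0
```

Request:
servo_tool(series=[[0, 0, -0.04, 0, 0, 0, 1], [0, 0, -0.08, 0, 0, 0, 1], [0, 0, -0.11, 0, 0, 0, 1], [0, 0, -0.14, 0, 0, 0, 1], [0, 0, -0.14, 0, 0, 0, 1]])

```text
time: 11.1
tool_pos: [0.5058, -0.1564, 0.0902]
tcp_rot: [0.662, 3.071, 0.001]
wrist_force: [-0.4, -0.7, -0.0]
width: -0.003
grip_force: 0.0
```

```bash
python3 - <<'E'
from h import *
s=bot.read_state();print(s["tool_pos"],s["wrist_force"])
B=bot.read_camera("scene")[:,:,::-1]
cv2.imwrite("pics/h6.png",cv2.resize(B[160:310,205:355],(600,600),interpolation=cv2.INTER_CUBIC))
E
```

```text
[ 0.5057825  -0.15637063  0.09016053] [-0.38281505 -0.70557521 -0.02281455]
```

View pics/h6.png

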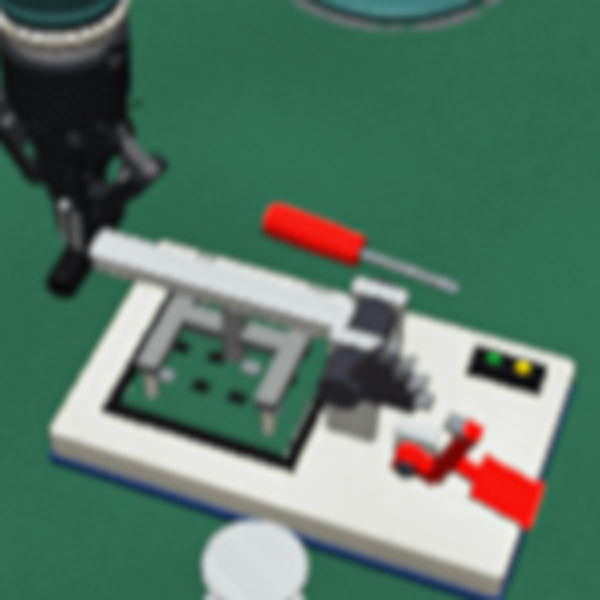

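The arm is nearly level and the handle is under the fingertips at about (225,225). I'll press down to the stop.

Request:
servo_tool(series=[[0, 0, -0.02, 0, 0, 0, 1], [0, 0, -0.04, 0, 0, 0, 1], [0, 0, -0.05, 0, 0, 0, 1], [0, 0, -0.05, 0, 0, 0, 1]])

```text
time: 11.55
tool_pos: [0.5062, -0.1564, 0.0891]
tcp_rot: [0.662, 3.07, 0.001]
wrist_force: [-15.5, 5.2, 35.9]
width: 0.006
grip_force: 18.3
```

Request:
servo_tool(series=[[0, 0, -0.02, 0, 0, 0, 1], [0, 0, -0.035, 0, 0, 0, 1], [0, 0, -0.05, 0, 0, 0, 1], [0, 0, -0.05, 0, 0, 0, 1]])

```text
time: 11.95
tool_pos: [0.5066, -0.1565, 0.0881]
tcp_rot: [0.662, 3.07, 0.0]
wrist_force: [-31.0, 11.3, 73.6]
width: 0.001
grip_force: 37.0
```

Firm stop at the height expected for fully down. I'll draw back.

Request:
servo_tool(series=[[0, 0, 0.15, 0, 0, 0, 1], [0, 0, 0.5, 0, 0, 0, 1], [0, 0, 1, 0, 0, 0, 1], [0, 0, 1, 0, 0, 0, 1], [0, 0, 1, 0, 0, 0, 1]])

```text
time: 12.45
tool_pos: [0.5092, -0.1575, 0.2315]
tcp_rot: [0.66, 3.06, -0.001]
wrist_force: [-0.3, 1.0, -0.0]
width: 0.001
grip_force: 0.0
```

Request:
servo_tool(series=[[0, -0.9, 0.2, 0, 0, 0, 1], [0, -0.9, 0.2, 0, 0, 0, 1], [0, -0.9, 0.2, 0, 0, 0, 1], [0, -0.9, 0.2, 0, 0, 0, 1], [0, -0.9, 0.2, 0, 0, 0, 1]])

```text
time: 12.95
tool_pos: [0.505, -0.2916, 0.2537]
tcp_rot: [-0.665, -3.068, -0.003]
wrist_force: [0.1, 0.6, -0.2]
width: 0.001
grip_force: 0.0
```

```bash
python3 - <<'E'
from h import *
v=np.load("v.npy")
def W(x,y,z): c,s=np.cos(v[2]),np.sin(v[2]);return np.array([v[0]+c*x-s*y,v[1]+s*x+c*y,z])
a=bot.read_camera("scene")[170:310,205:355,::-1];b=bot.read_camera("top")[115:255,190:340,::-1]
c=np.hstack([cv2.resize(i,(400,373),interpolation=cv2.INTER_CUBIC) for i in(a,b)])
for n,r0,c0,o in(("scene",170,205,0),("top",115,190,400)):
    p=[proj(n,W(-.16,y,.115)) for y in(-.04,.04)];p=[(int((q[1]-c0+.5)*8/3)+o,int((q[0]-r0+.5)*8/3)) for q in p]
    cv2.line(c,p[0],p[1],(255,255,0),1)
cv2.imwrite("pics/end.png",c)
E
```

```text
(no output)
```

View pics/end.png

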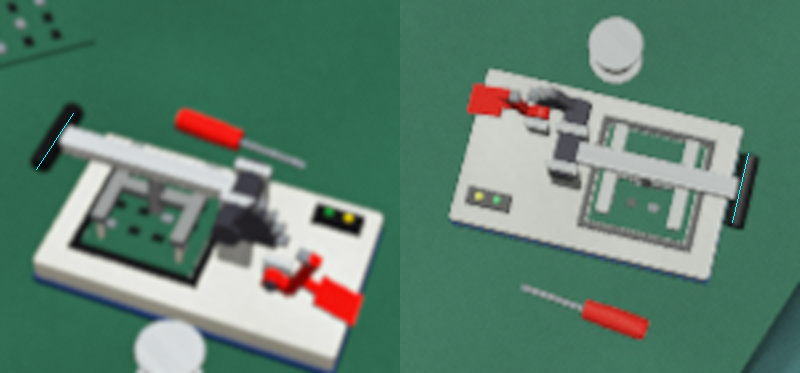

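The handle lies on the predicted fully-down line, to within a pixel, in both views. The tab is still down, the board is in its nest and the reel and screwdriver haven't moved.

```bash
python3 -c "
from workcell import bot
print(bot.finish_job())"
```

```text
the job is handed in; nothing more can be done
None
```

The job is handed in at about 13 s of the 48 s allowed: the pawl tab was pressed to its stop, then the hold-down arm was pushed fully down over the board, and the robot has drawn back clear; fingertip force peaked near 80 N at the arm's stop.

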